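Close the drilling jig's jaw to the gauge mark

ROBOT

A 7-joint arm with a two-finger parallel gripper is mounted at the origin on the work surface. World frame = base frame: x ahead of the robot, y to its left, z up, the work surface at z = 0. Lengths are in mm, angles in rad, forces in N, time in s.
With the tool pointing down it reaches from about 425 to 875 mm from the base axis. Payload 4.7 kg.
Tool frame: the origin (TCP) lies on the mounting face of the last link; the fingertips stand 182 mm ahead of it and the grasp point (between the pads) lies 164 mm ahead of it; z points along the fingers, y is the line along which they close (so a half turn about z gives the same grasp; the last joint's range is limited). The gripper opens to 87 mm and grips with 3 to 60 N. Pads are 19 mm wide; open, the fingers measure 117 mm over their backs; the gripper's body (75 mm by 190 mm) begins 51 mm behind the grasp point.
Start: joints at [1.208, 0.321, -0.07, 1.45, 0.023, 1.371, -0.057], TCP at [239.149, -604.412, 404.787] pointing down, gripper open.
Joint ranges: [-2.86, 2.86], [-0.3, 2.09], [-1.38, 1.24], [0.06, 2.45], [-1.56, 4.7], [0.09, 2.05], [-2.69, 2.69]. Speed limits (rad/s): [2.57, 2.57, 3.14, 3.14, 3.14, 3.14, 3.14].

INTERFACE

Orientations are given as a rotation vector (axis times angle).
In Python, from bench import sense, read_camera, calibration, finish_job gives the robot as it stands.
- The arm moves only by the shell command python3 -m inch 'ROWS' [OPENING]. ROWS is text: rows parted by semicolons, each of 6 numbers parted by spaces: the shift along the tool's x, y, z in mm, then the turn, a rotation vector about the tool's x, y, z in degrees. A call has 1 to 8 rows; each row is the pose to reach, as a shift and turn from the pose commanded when the call began, along the tool's axes at that moment; what a row does not reach only later rows make up. A row lasts 1/8 s, in which the tool goes at most 62.5 mm and 10.7 degrees, less where a joint would pass 70% of its speed; a pose out of reach is approached as far as the arm can. A call with a gripper value outside its range is refused whole. OPENING is the finger opening in mm, from 0 to 87, set as the call begins (- or left out, the last holds). The fingers move at their own pace and stop on an object; the grip force is fixed at half the most. Time passes only in rows, so rows that repeat a pose let the fingers close. It gives the time, the measured TCP pose, the force, the opening and the grip force at its end, in the units of the state.
- sense(): the state, without advancing time (a new reading comes with each control period).
- read_camera(name): name is "scene" or "top" or "wrist"; returns (picture, depth): 400x640x3 uint8, red, green, blue; 400x640 float32, mm along the optical axis (not along the pixel's ray), 0 where there is no reading.
- calibration(name): a dict with "fx", "fy", "cx", "cy" (pixels), "view" (4x4, takes a point from world to camera coordinates). Camera axes: x right, y down, z forward; pixel columns grow to the right and rows downward; lengths in mm; the calibration is good to about 2 mm. A picture is of the moment at which its call begins: read the wrist's pose just before it. calibration takes no time and is no camera call; for the wrist camera it gives the pose at the moment of the call.
- finish_job(): hands the job in; it is judged then, once.
The state is a dict: "time": time; "joint_positions": joint angles; "qd": joint speeds; "joint_torque": joint torques, N m; "ee_pos": TCP position; "tcp_rot": TCP orientation; "contact_force": force on the tool from outside, world axes, zero at the start; "moment": the same for the moment, N m; "grip_width": finger opening in mm; "gripper_force": force on a finger pad.
Only numpy, scipy, OpenCV 4.12 (cv2) and the standard library are available. Lean on these libraries where they do the work, as an engineer would, in place of code of your own. Each camera call takes 0.05 s, during which the arm holds its last target. There are 200 camera calls.

TASK

The sliding jaw of the drilling jig stands too far open: lay a fingertip on the exposed top of the jig's knurled adjuster wheel and roll it, stroke by stroke, until the small index blade on the side of the jaw is in line with the like blade of the gauge post beside it, then take the finger away. Work the jaw only through the wheel, never touching the jaw itself; pick nothing up, and leave the blank in the jig and the other things on the bench undisturbed.

Things in the scene. Friction and masses are not known exactly. Their poses are not given: they have to be found in the camera images.
- jig: dark steel drilling jig bolted to the bench, base 320 x 130 mm, 16 mm thick. Origin on the bench surface under its middle; +x runs along the jig from the wheel end (x from -170 mm) to the anvil end (to 150 mm), z up. The anvil is a fixed block (x 68 to 100 mm, 60 mm high). The blank lies before it.
- wheel_center (a point): centre of the knurled steel adjuster wheel, 60 mm above the bench. Wheel radius 32 mm, 26 mm wide, level axle along the jig's y; its uppermost point is 92 mm above the bench. Two grey cheeks stand beside it, 36 mm apart inside and 52 mm outside, 50 mm long, up to 72 mm above the bench, so that only the top 20 mm of the wheel stands free.
- wheel: the same wheel, as it turns; origin at its centre, +y along its axle. It turns with light friction (about 1 N to 1.5 N at the rim) and stays where it is left; the finger drives it by friction alone, so 3 N to 10 N of downward press is plenty. When the top of the wheel is rolled along the jig's +x (towards the anvil) the jaw moves along +x too and the gap closes; rolled back, it opens. The jaw moves 10 mm for each radian, that is 10 mm for 32 mm of rim.
- jaw: sliding steel jaw, 36 mm long (x), 60 mm wide (y), its top 56 mm above the bench, driven by the wheel. Origin at the foot of its front face (the face towards the anvil), 24 mm above the bench; axes as the jig's. It starts 15 to 41 mm short of the gauge mark. Never touch it with the robot.
- jaw_index (a point): top outer end of the jaw's index blade: a steel blade 4 mm thick (x), level with the jaw's front face, sticking out 12 mm from the jaw's side (-y of the jig), 56 mm above the bench. The point lies in the middle of its thickness.
- gauge_mark (a point): top inner end of the gauge blade: a steel blade 4 mm thick (x) on a small upright dark post near the jig's -y edge, pointing in towards the jaw, 56 mm above the bench. The point lies in the middle of its thickness; axes as the jig's. The jaw is set when jaw_index has the same x in the jig's axes as this; the blades then lie end to end, about 1 mm apart in y.
- blank: loose aluminium block 38 x 50 x 34 mm on the jig's rails before the anvil, origin under its middle; must stay.
- wrench: loose wrench, 170 mm, lying beside the jig (+y side); origin at its underside, must stay.
- collar: loose steel shaft collar, 48 mm across, 18 mm high, standing beside the jig (-y side) near the wheel; must stay.
- roundbar: loose brass round, 26 mm across, 50 mm high, standing at the -y side near the anvil; must stay.
- screwdriver: loose screwdriver with black handle, 200 mm, lying at the left of the bench; must stay.
- oil: loose grey oil bottle, 56 mm across, 150 mm high, left of the bench; must stay.
- mug: loose white mug, 80 mm across, 95 mm high, right of the bench; must stay.

How it is judged (in metres and radians):
On the way, in this order (a step that is already met when the one before it is completed fails the run):
1. a fingertip has been on the wheel (contact force between the fingers and wheel above 0.3 N), for 0.1 s.
2. the jaw's index blade is in line with the gauge blade (x of jaw_index in the frame of gauge_mark between -0.0025 and 0.0025 m), for 0.2 s.
At the end, for the whole second after the job is handed in: the jaw's index blade is in line with the gauge blade within 2.5 mm along the jig, the jaw at rest, the blank within 6 mm and the other loose things within 15 mm of where they stood (all of step 2 and linear speed of jaw below 0.003 m/s and distance of blank from where it was at the start of the episode below 0.006 m and distance of each of wrench, collar, roundbar, screwdriver, oil, mug from where it was at the start of the episode below 0.015 m); the robot touches nothing.
It fails at once if the robot touches the jaw (contact force between any of the fingers, the arm and jaw above 1 N).
It fails at once if the blank is moved or lifted (distance of blank from where it was at the start of the episode above 0.006 m).
It fails at once if another loose thing is moved or lifted (distance of any of wrench, collar, roundbar, screwdriver, oil, mug from where it was at the start of the episode above 0.015 m).
It also fails if it takes over 45 s, if anything falls off the work surface, if the arm or the gripper's body presses on something with over 40 N, if the wrist force passes 120 N, or if a joint passes its speed limit or range.

## Working session

There is one attempt and no reset: what is moved stays moved. The work goes in short steps, Python scripts to look and compute and a shell command to move; the robot and the scene stay as the last step left them, time stands still between calls to the robot, and variables do not carry over. Pictures are saved under pics/ and viewed, at most 10 in all, crops included, and the job is handed in when it is done.

```bash
mkdir -p pics; ls
python3 - <<'E'
from bench import *
import cv2
s=sense();print({k:s[k] for k in("time","ee_pos","tcp_rot","contact_force","grip_width")})
for n in("top","scene"):
    p,d=read_camera(n);cv2.imwrite(f"pics/{n}0.png",p[:,:,::-1]);c=calibration(n);print(n,c)
    import numpy as np;np.savez(f"{n}0.npz",p=p,d=d,V=c["view"],K=[c["fx"],c["fy"],c["cx"],c["cy"]])
E
```

```text
pics
{'time': 0.0, 'ee_pos': array([ 239.04414673, -604.21672997,  403.6723464 ]), 'tcp_rot': array([-3.08418447e+00, -5.88146235e-01,  7.31472396e-04]), 'contact_force': array([ 0.1557999 ,  0.48199709, -0.07472868]), 'grip_width': 86.98252854892125}
top {'fx': 361.3529647404642, 'fy': 361.3529647404642, 'cx': 322.13154404137657, 'cy': 196.98501556255383, 'view': array([[-1.85984670e-02, -9.99163936e-01, -3.64077686e-02,
         6.83119375e+01],
       [-9.93009424e-01,  2.27045782e-02, -1.15830850e-01,
         6.14938857e+02],
       [ 1.16560631e-01,  3.39989811e-02, -9.92601475e-01,
         8.42610656e+02],
       [ 0.00000000e+00,  0.00000000e+00,  0.00000000e+00,
         1.00000000e+00]])}
scene {'fx': 424.58792929155004, 'fy': 424.58792929155004, 'cx': 321.80335791811393, 'cy': 198.92202478991902, 'view': array([[-7.91084429e-01,  6.11657386e-01,  7.78899481e-03,
         4.55623911e+02],
       [ 3.65026335e-01,  4.82246311e-01, -7.96363152e-01,
        -1.90669737e+02],
       [-4.90857618e-01, -6.27147301e-01, -6.04768601e-01,
         1.32698327e+03],
       [ 0.00000000e+00,  0.00000000e+00,  0.00000000e+00,
         1.00000000e+00]])}
```

View pics/top0.png

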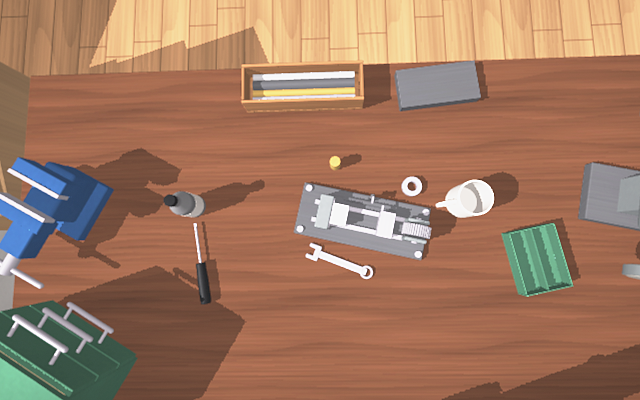

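View pics/scene0.png

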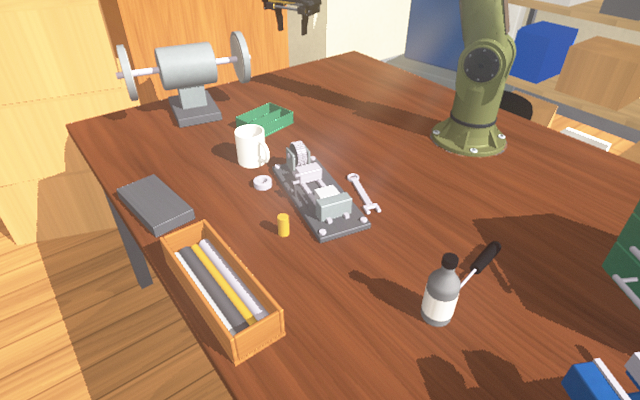

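The top view shows the anvil at about (323,210), the blank (348,217), the jaw (385,222) and the wheel (416,230). Jig +x runs to image left, which is about world +y. Next I measure the base and wheel from depth.

```bash
cat > h.py <<'E'
import numpy as np,cv2
def world(d,V,K):
    fx,fy,cx,cy=K;v,u=np.mgrid[:d.shape[0],:d.shape[1]]
    P=np.stack([(u-cx)/fx*d,(v-cy)/fy*d,d],-1);V=np.asarray(V)
    return (P-V[:3,3])@V[:3,:3]
def ray(u,v,z,V,K):
    V=np.asarray(V);R=V[:3,:3];o=-R.T@V[:3,3];r=R.T@[(u-K[2])/K[0],(v-K[3])/K[1],1]
    return o+r*(z-o[2])/r[2]
E
python3 - <<'E'
from h import *
f=np.load("top0.npz");W=world(f["d"],f["V"],f["K"])
m=np.zeros(W.shape[:2],bool);m[170:275,285:445]=1
print("bench z",np.median(W[280:290,300:400,2]))
b=m&(W[...,2]>10)&(W[...,2]<110)
n,l,st,_=cv2.connectedComponentsWithStats(b.astype(np.uint8))
k=1+st[1:,4].argmax();j=l==k
r=cv2.minAreaRect(W[j&(W[...,2]<24)][:,:2].astype(np.float32));print(r,cv2.boxPoints(r))
w=j&(W[...,2]>62);n,l,st,c=cv2.connectedComponentsWithStats(w.astype(np.uint8))
for i in range(1,n):print(st[i],W[l==i].mean(0),W[l==i][:,2].max())
p=f["p"];cv2.imwrite("pics/crop0.png",cv2.resize(p[170:275,285:445,::-1],None,fx=5,fy=5,interpolation=cv2.INTER_CUBIC))
E
```

```text
bench z -0.735519858980713
((560.4511108398438, -40.81536865234375), (319.6206359863281, 130.1475067138672), 76.7918701171875) [[ 460.5839  -181.52951]
 [ 587.2886  -211.26678]
 [ 660.31836   99.89877]
 [ 533.61365  129.63605]]
[325 197   1   1   1] [612.96888844  47.88326659  63.08136579] 63.08136579385252
[323 199   1   1   1] [608.32059968  52.69446743  63.13209846] 63.13209846315827
[327 199   1   1   1] [608.17162505  43.26896946  62.55016397] 62.55016397386534
[331 201   2   3   3] [600.80173765  32.41394566  62.63423126] 63.03501292333614
[320 205   3   2   3] [593.49962768  57.72134519  62.30664252] 62.49225771064715
[325 209   1   1   1] [584.65259617  48.46694851  62.01184885] 62.01184885469147
[328 212   1   1   1] [577.39029246  41.54029253  62.48560208] 62.48560207630433
[327 215   1   1   1] [570.36892249  44.02819864  62.70192084] 62.70192083816949
[408 217  22   8  91] [ 553.49699941 -166.35646058   69.72314932] 74.01126186435756
[317 223   1   1   1] [552.09613249  67.8472201   62.68403013] 62.684030132161205
[324 223   1   1   1] [551.74123164  51.41850971  63.19346312] 63.19346312363309
[402 222  30  16 329] [ 532.05363889 -158.62812008   83.59863215] 94.59004729360679
[319 224   2   2   2] [548.46306454  62.03771651  62.84170312] 63.41596675564286
[322 224   1   1   1] [549.54692546  56.18672459  62.06865882] 62.068658817917104
[322 226   1   1   1] [544.86255554  56.26428941  62.32496968] 62.324969679276506
[405 236  22   7  86] [ 509.76617124 -157.28698052   70.20279352] 74.24755172791059
```

View pics/crop0.png

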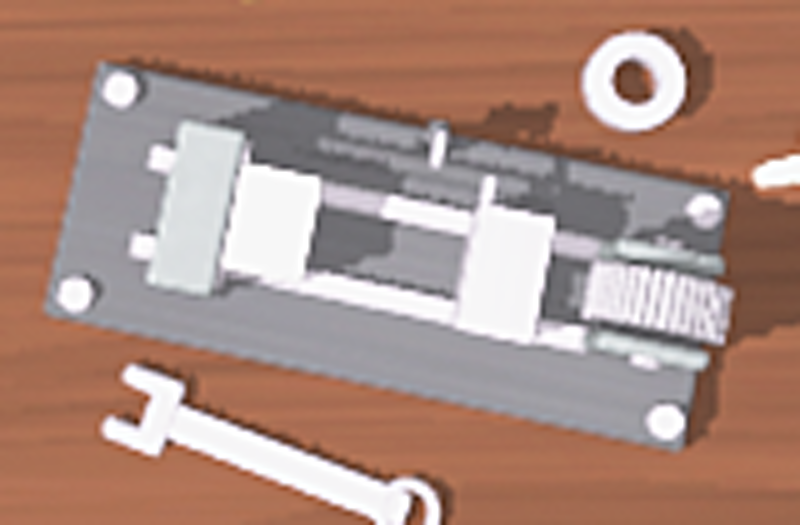

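```bash
cat >> h.py <<'E'
O=np.array([562.7,-31.1]);ex=np.array([.2285,.9735]);ey=np.array([-.9735,.2285])
def jig(p): q=np.asarray(p)[:2]-O;return np.array([q@ex,q@ey])
E
python3 - <<'E'
from h import *
from bench import *
from scipy.spatial.transform import Rotation as R
f=np.load("top0.npz")
for u,v in((372.6,198),(382.2,208)):
    p=ray(u,v,56,f["V"],f["K"]);print(p,jig(p))
s=sense();T=R.from_rotvec(s["tcp_rot"])
Tt=R.from_matrix(np.array([[.9735,-.2285,0],[-.2285,-.9735,0],[0,0,-1]]).T)
print("turn",(T.inv()*Tt).as_rotvec(degrees=True))
print("shift",T.inv().apply(np.array([532,-161.5,390])-s["ee_pos"]))
c=calibration("wrist");V=c["view"];print("cam rel",T.inv().apply(-V[:3,:3].T@V[:3,3]-s["ee_pos"]),"axis in tool",T.inv().apply(V[2,:3]),"right",T.inv().apply(V[0,:3]),c["fx"])
E
```

```text
[608.83728333 -64.62907871  56.        ] [-22.09818889 -52.57603981]
[584.60048332 -86.33987456  56.        ] [-48.77175744 -33.94243185]
turn [-9.15049239e-02  3.28864242e-02  3.48018198e+01]
shift [ 435.27948892 -303.86972412   14.26228983]
cam rel [71.24996498  1.11037899 21.39390863] axis in tool [-0.2601948   0.00114744  0.96555546] right [ 7.82827759e-04  9.99999216e-01 -9.77417551e-04] 283.1802668662332
```

```bash
python3 -m inch '435 -304 14 0 0 34.8;435 -304 14 0 0 34.8;435 -304 14 0 0 34.8;435 -304 14 0 0 34.8;435 -304 14 0 0 34.8;435 -304 14 0 0 34.8;435 -304 14 0 0 34.8;435 -304 14 0 0 34.8' 0; python3 -m inch '0 0 0 0 0 0;0 0 0 0 0 0'
python3 - <<'E'
from bench import *
print(sense()["ee_pos"],sense()["tcp_rot"])
E
```

```text
time: 1.1
ee_pos: [512.8, -189.5, 391.4]
tcp_rot: [3.12, -0.362, -0.0]
contact_force: [0.9, -0.4, -0.6]
grip_width: 14.8
gripper_force: 0.0
time: 1.35
ee_pos: [512.0, -191.5, 391.2]
tcp_rot: [3.12, -0.361, -0.002]
contact_force: [-1.3, -0.1, -0.4]
grip_width: 1.5
gripper_force: 0.0
[ 512.00137883 -191.50616325  391.22366869] [ 3.12025644e+00 -3.60699740e-01 -1.82300592e-03]
```

```bash
python3 -m inch '12.5 -34 0 0 0 0;12.5 -34 0 0 0 0;12.5 -34 0 0 0 0'
cat > look.py <<'E'
import sys,time
from h import *
from bench import *
s=sense();c=calibration("wrist");p,d=read_camera("wrist");n=sys.argv[1]
cv2.imwrite(f"pics/{n}.png",p[:,:,::-1]);np.savez(f"{n}.npz",p=p,d=d,V=c["view"],K=[c["fx"],c["fy"],c["cx"],c["cy"]])
print(s["time"],s["ee_pos"],s["tcp_rot"],jig(s["ee_pos"]))
E
python3 look.py w1
```

```text
time: 1.72
ee_pos: [531.5, -162.8, 391.5]
tcp_rot: [3.119, -0.365, -0.001]
contact_force: [0.5, -0.3, -0.2]
grip_width: 0.4
gripper_force: 0.0
1.725 [ 531.46298805 -162.8464221   391.47487525] [ 3.11923537e+00 -3.65139252e-01 -1.12146343e-03] [-135.39279914    0.30517368]
```

View pics/w1.png

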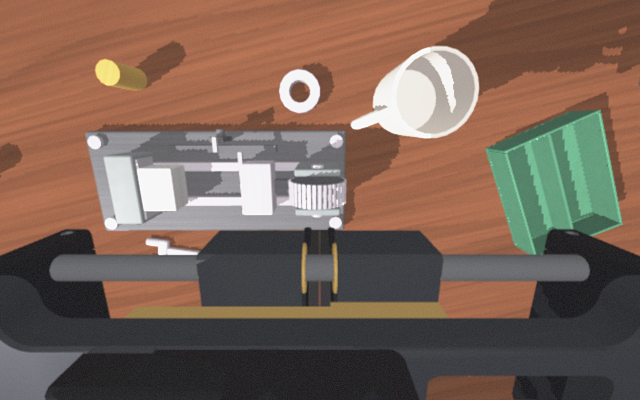

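The wrist view shows the wheel at about (317,193), the gauge blade at (215,145) and the jaw blade at (240,158). The closed fingers line up with the wheel at column 320.

Run:
```python
from h import *
f=np.load("w1.npz");W=world(f["d"],f["V"],f["K"])
m=np.zeros(W.shape[:2],bool);m[165:225,280:355]=1
w=m&(W[...,2]>78)&(W[...,2]<110);P=W[w];J=np.array([jig(p) for p in P]);print(len(P),J.min(0),J.max(0),P[:,2].max(),np.median(J,0))
A=np.c_[2*J[:,0],2*P[:,2],np.ones(len(J))];a=np.linalg.lstsq(A,J[:,0]**2+P[:,2]**2,rcond=None)[0];print("circ",a[:2],np.sqrt(a[2]+a[0]**2+a[1]**2))
for z in (16,):
    r=cv2.minAreaRect(W[125:235,80:350][(W[125:235,80:350,2]>8)&(W[125:235,80:350,2]<24)][:,:2].astype(np.float32));print(r,jig(r[0]))
print("jaw/gauge",*[jig(ray(u,v,56,f["V"],f["K"])).round(1) for u,v in((215,145),(240,158))])
p=f["p"];cv2.imwrite("pics/w1c.png",cv2.resize(p[125:225,190:350,::-1],None,fx=5,fy=5,interpolation=cv2.INTER_CUBIC))
```

```text
1192 [-160.23725612  -13.46077109] [-109.09185851   12.46068872] 92.11908629587161 [-134.69625414   -1.47232679]
circ [-135.03753173   63.01880686] 27.255266509256213
((560.1160278320312, -40.86204528808594), (320.4949035644531, 129.6129608154297), 76.69276428222656) [-10.09378873   0.28486956]
jaw/gauge [-23.5 -50.5] [-49.7 -36.4]
```

View pics/w1c.png

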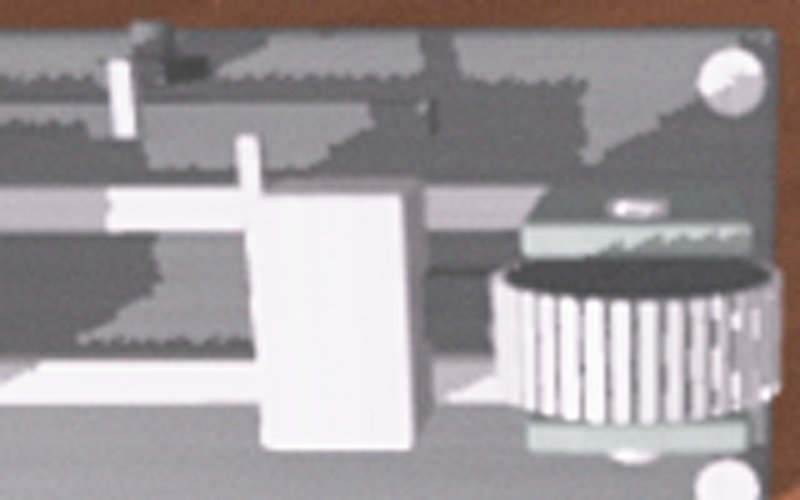

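```bash
python3 -m inch '0 9 112 0 0 0;0 9 112 0 0 0;0 9 112 0 0 0;0 9 114 0 0 0;0 9 115 0 0 0;0 9 116 0 0 0;0 9 117 0 0 0;0 9 117 0 0 0'
python3 - <<'E'
from h import *
from bench import *
s=sense();print(jig(s["ee_pos"]),s["ee_pos"])
f=np.load("w1.npz");d=f["d"];print(d[235:300:15,295:345:5].round())
print("blades",*[jig(ray(u,v,56,f["V"],f["K"])).round(1) for u,v in((214.6,152),(239.4,152.4))])
E
```

```text
time: 2.78
ee_pos: [530.1, -169.7, 274.8]
tcp_rot: [3.121, -0.361, 0.0]
contact_force: [0.0, 0.3, -0.4]
grip_width: 0.4
gripper_force: 0.0
[-1.42420084e+02  5.61598194e-02] [ 530.09955181 -169.74497373  274.75813984]
[[ 89.  90. 161. 160. 164. 164. 164. 160.  91.  89.]
 [ 77.  79.  83. 144. 145. 150. 144. 145.  82.  78.]
 [ 75.  76.  80.  83.  83.  83.  83.  82.  79.  75.]
 [ 77.  77.  81.  82.  84.  84.  85.  85.  80.  77.]
 [ 79.  79.  98. 129. 128. 128. 128. 129.  90.  79.]]
blades [-22.4 -43. ] [-49.5 -42.5]
```

```bash
python3 -m inch '0 0 1 0 0 0;0 0 2 0 0 0;0 0 2 0 0 0'; python3 -m inch '0 0 1 0 0 0;0 0 1 0 0 0'
```

```text
time: 3.15
ee_pos: [530.3, -169.8, 274.1]
tcp_rot: [3.12, -0.361, 0.001]
contact_force: [-2.2, 1.8, 7.9]
grip_width: 0.5
gripper_force: 4.2
time: 3.4
ee_pos: [530.2, -170.2, 273.9]
tcp_rot: [3.119, -0.362, 0.001]
contact_force: [-5.1, -0.1, 13.0]
grip_width: 0.4
gripper_force: 6.4
```

```bash
python3 -m inch '0 0 -1 0 0 0;0 -3 -1 0 0 0;0 -6 -1 0 0 0;0 -9 -1 0 0 0;0 -12 -1 0 0 0;0 -15 -1 0 0 0;0 -16 -1 0 0 0;0 -16 -1 0 0 0'; python3 look.py w2
python3 - <<'E'
from h import *
f=np.load("w2.npz");print(f["V"][:3]);cv2.imwrite("pics/w2.png",cv2.resize(f["p"][:250,:500,::-1],None,fx=1.6,fy=1.6))
E
```

```text
time: 4.4
ee_pos: [534.0, -154.2, 274.3]
tcp_rot: [3.12, -0.361, 0.001]
contact_force: [-3.4, 0.9, 9.8]
grip_width: 0.2
gripper_force: 4.7
4.4 [ 533.96384132 -154.19401203  274.33128598] [ 3.11990447e+00 -3.61125300e-01  8.56919269e-04] [-126.39823297   -0.15233127]
[[-2.27676655e-01 -9.73735919e-01  1.30412892e-03 -2.98120834e+01]
 [-9.40413119e-01  2.20232179e-01  2.59077118e-01  5.40013066e+02]
 [-2.52559906e-01  5.77593916e-02 -9.65855759e-01  4.06727903e+02]]
```

View pics/w2.png

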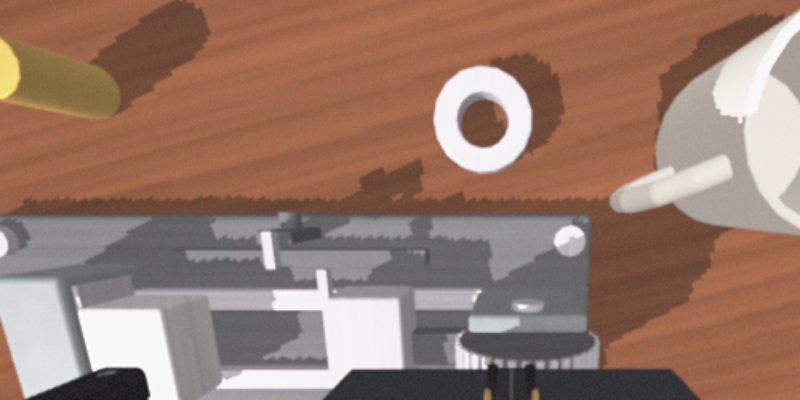

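The gauge blade is at about (168,165) and the jaw blade at (201,169) in original pixels, so the wheel has rolled the jaw forward. I write a small measure of the blades on the z=56 plane.

```bash
cat > gap.py <<'E'
import sys
from h import *
def gap(n):
    f=np.load(n+".npz");g=f["p"].min(2).astype(np.float32);V,K=f["V"],f["K"]
    xs=np.arange(-62,-8,.25)
    def pr(x,y):
        q=V@np.r_[O+x*ex+y*ey,56,1];return K[0]*q[0]/q[2]+K[2],K[1]*q[1]/q[2]+K[3]
    def row(y):
        uv=np.array([pr(x,y) for x in xs],np.float32);return cv2.remap(g,uv[None,:,0],uv[None,:,1],cv2.INTER_LINEAR)[0]
    out=[]
    for ys in((-50,-49,-48,-47,-46),(-40,-39.5,-39,-38.5,-38)):
        r=np.median([row(y) for y in ys],0);b=r>190
        e=np.flatnonzero(np.diff(np.r_[0,b.astype(int),0])).reshape(-1,2)
        out.append([(xs[i],xs[j-1]) for i,j in e if 1.5<(j-i)*.25<8])
    print(n,"gauge",out[0],"jaw",out[1])
if __name__=="__main__":
    for n in sys.argv[1:]:gap(n)
E
python3 gap.py w1 w2
```

```text
w1 gauge [(np.float64(-24.5), np.float64(-20.0))] jaw [(np.float64(-51.25), np.float64(-46.5))]
w2 gauge [(np.float64(-24.5), np.float64(-20.25))] jaw [(np.float64(-46.5), np.float64(-42.5))]
```

```bash
python3 -m inch '0 0 -6 0 0 0;0 16 -6 0 0 0;0 16 -6 0 0 0;0 16 0 0 0 0;0 16 0 0 0 0;0 12 0 0 0 0;0 8 0 0 0 0;0 4 0 0 0 0'; python3 -m inch '0 -4 0 0 0 0;0 -4 0 0 0 0;0 -4 -6 0 0 0;0 12 -6 0 0 0;0 12 -6 0 0 0;0 12 0 0 0 0;0 12 0 0 0 0;0 8 0 0 0 0' ; python3 -m inch '0 -4 0 0 0 0;0 -8 0 0 0 0;0 -8 0 0 0 0'; python3 look.py w3; python3 gap.py w3
```

```text
time: 5.45
ee_pos: [533.1, -158.3, 274.5]
tcp_rot: [3.119, -0.361, 0.001]
contact_force: [-4.5, 0.4, 12.6]
grip_width: 0.5
gripper_force: 6.2
time: 6.45
ee_pos: [531.0, -167.3, 274.2]
tcp_rot: [3.118, -0.363, 0.0]
contact_force: [-4.4, -1.6, 13.3]
grip_width: 0.5
gripper_force: 6.8
time: 6.82
ee_pos: [533.2, -157.7, 274.4]
tcp_rot: [3.12, -0.36, 0.001]
contact_force: [-3.4, 0.9, 13.2]
grip_width: 0.7
gripper_force: 6.4
6.825 [ 533.22133487 -157.66903505  274.44138676] [ 3.12019831e+00 -3.60369300e-01  1.22141160e-03] [-129.95083061   -0.223544  ]
w3 gauge [(np.float64(-24.5), np.float64(-20.5))] jaw [(np.float64(-37.0), np.float64(-32.75))]
```

```bash
python3 -m inch '0 -4 0 0 0 0;0 -4 0 0 0 0;0 -4 -6 0 0 0;0 12 -6 0 0 0;0 12 -6 0 0 0;0 12 -0.7 0 0 0;0 12 -0.7 0 0 0;0 8 -0.7 0 0 0'; python3 -m inch '0 -4 0 0 0 0;0 -8 0 0 0 0;0 -12 0 0 0 0;0 -12 0 0 0 0;0 -12 0 0 0 0'; python3 look.py w4; python3 gap.py w4
```

```text
time: 7.88
ee_pos: [531.0, -167.0, 274.4]
tcp_rot: [3.119, -0.363, 0.0]
contact_force: [-4.1, -1.9, 9.3]
grip_width: 0.3
gripper_force: 5.0
time: 8.5
ee_pos: [534.1, -153.6, 274.3]
tcp_rot: [-3.121, 0.36, -0.001]
contact_force: [-1.8, 1.1, 7.7]
grip_width: 0.4
gripper_force: 3.9
8.5 [ 534.11629009 -153.61149739  274.27606512] [-3.12071924e+00  3.60414030e-01 -9.59284429e-04] [-125.79632042   -0.16763555]
w4 gauge [(np.float64(-24.5), np.float64(-20.25))] jaw [(np.float64(-30.0), np.float64(-26.0))]
```

```bash
python3 -m inch '0 0 -6 0 0 0;0 17 -6 0 0 0;0 17 -6 0 0 0;0 17 0 0 0 0;0 17 0 0 0 0;0 13 0 0 0 0;0 9 0 0 0 0;0 5 0 0 0 0'; python3 -m inch '0 -3 0 0 0 0;0 -5 0 0 0 0;0 -5 0 0 0 0;0 -5 0 0 0 0'; python3 look.py w5; python3 gap.py w5
```

```text
time: 9.55
ee_pos: [532.8, -159.2, 274.5]
tcp_rot: [3.12, -0.361, 0.001]
contact_force: [-2.8, 0.2, 9.6]
grip_width: 0.6
gripper_force: 4.5
time: 10.05
ee_pos: [534.1, -153.7, 274.3]
tcp_rot: [3.121, -0.36, 0.001]
contact_force: [-1.5, 1.0, 7.8]
grip_width: 0.1
gripper_force: 3.9
10.05 [ 534.10011121 -153.74827588  274.26165346] [ 3.12068741e+00 -3.60365943e-01  1.09106183e-03] [-125.93317116   -0.1831393 ]
w5 gauge [(np.float64(-24.5), np.float64(-20.5))] jaw [(np.float64(-24.5), np.float64(-20.25))]
```

```bash
python3 -m inch '0 0 -10 0 0 0;0 0 -60 0 0 0;0 0 -117 0 0 0;0 0 -117 0 0 0;0 0 -117 0 0 0;0 0 -117 0 0 0'; python3 look.py w6; python3 gap.py w6
python3 - <<'E'
from h import *
f=np.load("w6.npz");cv2.imwrite("pics/w6.png",f["p"][:,:,::-1])
E
```

```text
time: 10.85
ee_pos: [533.3, -154.1, 388.6]
tcp_rot: [-3.12, 0.361, 0.005]
contact_force: [-0.2, -1.0, 0.1]
grip_width: 0.5
gripper_force: 0.0
10.85 [ 533.26651724 -154.12899402  388.6374984 ] [-3.12018668  0.36113724  0.0047971 ] [-126.49427649    0.54137033]
w6 gauge [(np.float64(-24.5), np.float64(-20.0))] jaw [(np.float64(-24.25), np.float64(-20.0))]
```

View pics/w6.png

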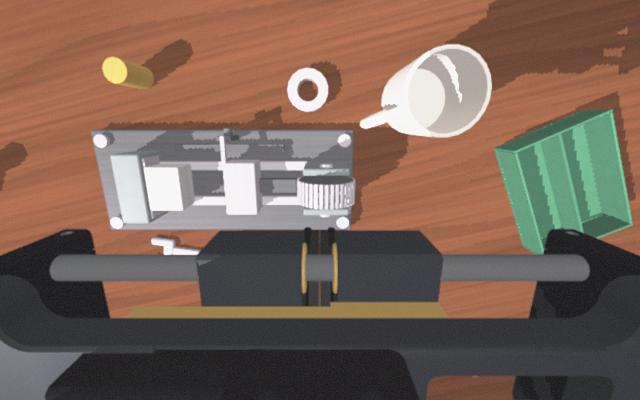

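The blades lie end to end at about (223,150), the finger is clear, and nothing else has moved.

```bash
python3 -c "from bench import *;print(finish_job())"
```

```text
the job is handed in; nothing more can be done
None
```

The job is handed in: I rolled the jaw forward about 26.6 mm using only the wheel, and its index blade now measures within about 0.3 mm of the gauge blade, with the finger lifted clear, the other things in view undisturbed and about 11 s used; the hand-in gave no verdict.

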